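Turn over the settled glaze bottle and set it on the tile

TASK

The glaze in the tall amber bottle has settled. Pick that bottle up, turn it over in the air so that its cap points steeply down (at least 45 degrees below level) and hold it so for a second, then set it down gently, upright, on the middle of the bare white tile and let go. Leave the short bottle and the wide jar standing where they are.

Things in the scene. Friction and masses are not known exactly. Their poses are not given: they have to be found in the camera images.
- bottle_mid (a point): Centre of the tall closed glaze bottle, on its axis, 85 mm above its foot; z points from foot to cap. Round, amber, 170 mm tall: body 58 mm in diameter up to 120 mm, with a paper band, then a shoulder, a 30 mm neck and a fixed grey cap of 36 mm. 0.25 to 0.45 kg, centre of mass about 70 mm above the foot. Starts upright on the table, in one of four places in a row across it.
- tile_top (a point): Centre of the top face of a bare white square tile, 120 x 120 mm, 10 mm thick, fixed flat on the table at another of the four places; z up, x and y along its sides.
- short_bottle: Bystander: small amber bottle of the same kind, 105 mm tall, 48 mm diameter. Origin at the centre of its foot, z up. It stands loose on the table at one of the four places.
- wide_jar: Bystander: squat amber jar with a wide grey cap, 100 mm tall, 82 mm diameter. Origin at the centre of its foot, z up. Loose, in one of the four places, which are 125 mm or more apart. beyond x = 0.74 m and at the sides stand mugs and clutter up to 230 mm tall; a brush lies flat on the robot's side of the row.
Not all that is in view belongs to the job. What is shaped like the part that bears bottle_mid but yellow is not meant. Several things look just like the part that bears tile_top: the one meant starts farthest from the robot's base.

How it is judged:
On the way:
1. the tall bottle is held clear of the table, turned over, its cap at least 45 degrees below level (2 degrees' grace) (angle between bottle_mid's own z axis and vertical above 2.32 rad and height (world z) of bottle_mid above 0.12 m and contact force between tall_bottle and the fingers above 1 N), for 0.5 s.
At the end, for the whole second after the job is handed in: The tall bottle stands upright (within 10 degrees), at rest and released on the tile, its axis within 25 mm of the tile's centre; the short bottle and the wide jar stand upright within 40 mm of where they began (angle between bottle_mid's own z axis and vertical below 0.17 rad and horizontal distance between bottle_mid and tile_top below 0.025 m and z of bottle_mid in the frame of tile_top between 0.078 and 0.092 m and linear speed of tall_bottle below 0.02 m/s and contact force between tall_bottle and the fingers below 0.1 N and not (distance of short_bottle from where it was at the start of the episode above 0.04 m) and not (angle between short_bottle's own z axis and vertical above 0.5 rad) and not (distance of wide_jar from where it was at the start of the episode above 0.04 m) and not (angle between wide_jar's own z axis and vertical above 0.5 rad)); the robot touches nothing.
It fails at once if the short bottle or the wide jar is knocked over or pushed more than 40 mm (distance of any of short_bottle, wide_jar from where it was at the start of the episode above 0.04 m or angle between any of short_bottle, wide_jar's own z axis and vertical above 0.5 rad).
It fails at once if the tall bottle is banged or dropped on the tile or table (more than 60 N) (contact force between tall_bottle and tile above 60 N or contact force between tall_bottle and table above 60 N).
It also fails if it takes over 54 s, if anything falls off the work surface, if the arm or the gripper's body presses on something with over 40 N, if the wrist force passes 120 N, or if a joint passes its speed limit or range.

ROBOT

A 7-joint arm with a two-finger parallel gripper is mounted at the origin on the work surface. World frame = base frame: x ahead of the robot, y to its left, z up, the work surface at z = 0. Lengths are in m, angles in rad, forces in N, time in s.
With the tool pointing down it reaches from about 0.4 to 0.85 m from the base axis. Payload 10.4 kg.
Tool frame: the origin (TCP) lies at the very end of the fingers, on their centre line; the grasp point (between the pads) lies 19 mm behind it; x points along the fingers, y is the direction in which the jaws open and shut, and the axes are right-handed (so a half turn about x gives the same grasp; the last joint's range is limited). The gripper opens to 85 mm and grips with 20 to 120 N. Pads are 22 mm wide; open, the fingers measure 114 mm over their backs; the gripper's body (76 mm by 85 mm) begins 54 mm behind the grasp point. The pads swing forward as they close: fully open they stand 13 mm farther back than shut.
Start: joints at [1.125, 0.332, -0.065, 1.46, 0.022, 1.35, -0.088], TCP at [0.256, -0.57, 0.231] pointing down, gripper open.
Joint ranges: [-2.6, 2.6], [-0.5, 2.12], [-1.47, 1.34], [0.16, 2.42], [-1.27, 4.41], [0.06, 2.06], [-2.6, 2.6]. Speed limits (rad/s): [2.22, 2.22, 2.79, 2.79, 3.14, 3.14, 3.14].

INTERFACE

Orientations are given as a unit quaternion [x, y, z, w].
In Python, from workcell import monitor, camera, ticket, regions_of gives the robot as it stands.
- The arm moves only by the tool step_arm, never from a script. Its argument "increments" is a list of rows, each a list of 5 numbers: the finger opening in m, from 0 to 0.0854, then the shift along the world's x, y, z in m, then the turn about the world's z in rad. A call has 1 to 12 rows; each row shifts and turns the commanded pose from where the row before left it; what a row does not reach is not made up. A row lasts 1/12 s, in which the tool goes at most 41.7 mm and 7.16 degrees, less where a joint would pass 70% of its speed; a pose out of reach is approached as far as the arm can. A call with a gripper value outside its range is refused whole. The fingers move at their own pace and stop on an object; "force" is the grip in N (left out, the last holds). Time passes only in rows, so rows that do not move let the fingers close. It gives the time, the measured TCP pose, the force and the opening at its end, in the units of the state.
- monitor.get_obs(): the state, without advancing time (a new reading comes with each control period).
- camera(name): name is "scene" or "top" or "wrist"; returns a dict with "color" (384x512x3 uint8, red, green, blue), "range_z" (384x512 float32, m along the optical axis (not along the pixel's ray), 0 where there is no reading), "fx", "fy", "cx", "cy" (pixels), "cam_to_world" (4x4, takes a point from camera to world coordinates). Camera axes: x right, y up, looking along -z (the intrinsics and any distortion apply to the point x, -y, -z); pixel columns grow to the right and rows downward; lengths in m; the calibration is good to about 2 mm. A picture is of the moment at which its call begins.
- ticket.hand_in(): hands the job in, once; it reports no verdict.
Trained networks look in a picture, given as the dict that the camera call returned (one of the last four; its "shot" number tells which), for a name from the list of things; names that differ only in an ending like _2 or _b are one class to them, and where a whole thing is asked for, a point or a joint stands for the part that bears it (a point fixed in the world has none). Each returns a list of dicts, best first, with "p" (0 to 1); they miss things now and then, are a little off and sometimes report something else, mostly with a low value. They report only what shows in the picture. A call takes as long as a camera call. They do not tell look-alikes from the thing itself.
- regions_of(picture, query): "region" (384x512 bool, what is visible of it) and "centre" ([row, column] in pixels, amid what is visible of it).
The state is a dict: "clock": time; "joint_pos": joint angles; "joint_velocities": joint speeds; "tau": joint torques, N m; "position": TCP position; "ee_rot": TCP orientation; "ft_force": force on the tool from outside, world axes, zero at the start; "torque": the same for the moment, N m; "grip_width": opening from 0.0 (shut) to 1.0 (fully open).
Only numpy, scipy, OpenCV 4.12 (cv2) and the standard library are available. Lean on these libraries where they do the work, as an engineer would, in place of code of your own. Each camera call takes 0.05 s, during which the arm holds its last target. There are 200 camera calls.

## Working session

There is one attempt and no reset: what is moved stays moved. The work goes in short steps, Python scripts to look and compute and a tool call to move; the robot and the scene stay as the last step left them, time stands still between calls to the robot, and variables do not carry over. Pictures are saved under pics/ and viewed, about 8 in all and at most 12, crops included, and the job is handed in when it is done.

Besides the shell and the picture viewer there is one more tool, called after ">>>" in YAML: its name, and indented under it one key for each argument. step_arm: Moves the arm, as the interface text tells. Its arguments: {"type":"object","properties":{"increments":{"type":"array"},"force":{"type":"number"}},"required":["increments"]}

```bash
mkdir -p pics; cat > h.py <<'E'
import numpy as np, cv2
from workcell import monitor, camera, ticket, regions_of
def pts(c):
    z=c["range_z"]; v,u=np.mgrid[0:384,0:512]
    P=np.stack([(u-c["cx"])/c["fx"]*z,-(v-c["cy"])/c["fy"]*z,-z,np.ones_like(z)],-1)
    W=(P@np.array(c["cam_to_world"]).T)[...,:3]; W[z==0]=np.nan
    return W
E
python3 - <<'E'
from h import *
o=monitor.get_obs(); print({k:np.round(v,3) for k,v in o.items()})
ims=[]
for n in ("top","scene"):
    c=camera(n); W=pts(c); im=c["color"][...,::-1].copy()
    print(n,np.round(c["cam_to_world"],2).tolist(), [k for k in c if k not in("color","range_z")])
    for q in ("bottle_mid","tile_top","short_bottle","wide_jar"):
        for r in regions_of(c,q):
            w=W[r["region"]]; w=w[~np.isnan(w[:,0])]
            if len(w)<5: continue
            hi=w[w[:,2]>np.nanpercentile(w[:,2],90)-.01]
            print(q,round(r["p"],2),np.round(r["centre"]),"med",np.round(np.median(w,0),3),"rng",np.round(np.percentile(w,[2,98],0),3).tolist(),"top",np.round(np.median(hi,0),3))
    cv2.imwrite(f"pics/{n}0.png",im)
E
```

```text
{'clock': np.float64(0.0), 'joint_pos': array([ 1.125,  0.333, -0.065,  1.461,  0.022,  1.35 , -0.088]), 'joint_velocities': array([-0.001, -0.001, -0.002,  0.   , -0.   ,  0.   ,  0.002]), 'tau': array([-1.0000e-03, -6.2544e+01,  4.8000e-02, -3.9161e+01,  1.6000e-02,
        1.0000e-02, -0.0000e+00]), 'position': array([ 0.256, -0.57 ,  0.231]), 'ee_rot': array([-0.691, -0.149,  0.691, -0.148]), 'ft_force': array([ 0.043, -0.285, -0.113]), 'torque': array([ 0.032,  0.057, -0.011]), 'grip_width': np.float64(0.999)}
top [[-0.0, 0.99, -0.17, 0.42], [-1.0, -0.0, 0.01, -0.03], [0.01, 0.17, 0.99, 1.01], [0.0, 0.0, 0.0, 1.0]] ['fx', 'fy', 'cx', 'cy', 'cam_to_world', 'shot']
bottle_mid 0.79 [182. 362.] med [ 0.581 -0.228  0.123] rng [[0.561, -0.261, 0.005], [0.612, -0.211, 0.171]] top [ 0.589 -0.238  0.169]
bottle_mid 0.59 [151. 400.] med [ 0.649 -0.318  0.121] rng [[0.63, -0.355, -0.001], [0.684, -0.301, 0.171]] top [ 0.658 -0.328  0.169]
tile_top 0.67 [240. 166.] med [0.475 0.168 0.009] rng [[0.416, 0.109, 0.005], [0.534, 0.228, 0.013]] top [0.475 0.168 0.009]
tile_top 0.65 [160. 213.] me
[... 590 characters left out ...]
0.007], [0.619, -0.208, 0.172]] top [ 0.595 -0.231  0.17 ]
bottle_mid 0.61 [141. 154.] med [ 0.668 -0.311  0.095] rng [[0.629, -0.448, 0.002], [0.688, -0.298, 0.172]] top [ 0.662 -0.321  0.17 ]
tile_top 0.66 [261. 259.] med [0.66  0.074 0.011] rng [[0.599, 0.013, 0.006], [0.715, 0.129, 0.014]] top [0.66  0.074 0.011]
tile_top 0.65 [242. 350.] med [0.482 0.176 0.011] rng [[0.419, 0.115, 0.006], [0.54, 0.233, 0.014]] top [0.482 0.176 0.011]
short_bottle 0.81 [203. 217.] med [ 0.655 -0.081  0.067] rng [[0.63, -0.105, 0.006], [0.669, -0.07, 0.108]] top [ 0.647 -0.091  0.106]
wide_jar 0.62 [307. 319.] med [0.676 0.251 0.091] rng [[0.625, 0.208, 0.001], [0.7, 0.282, 0.103]] top [0.662 0.244 0.101]
```

View pics/top0.png

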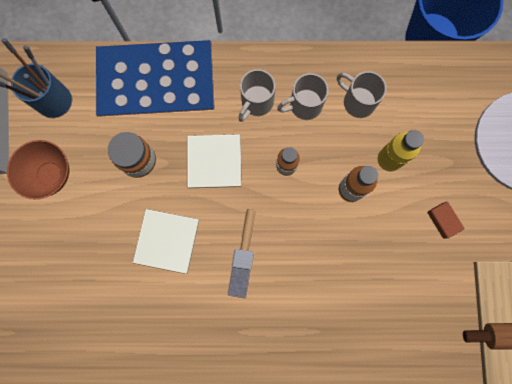

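View pics/scene0.png

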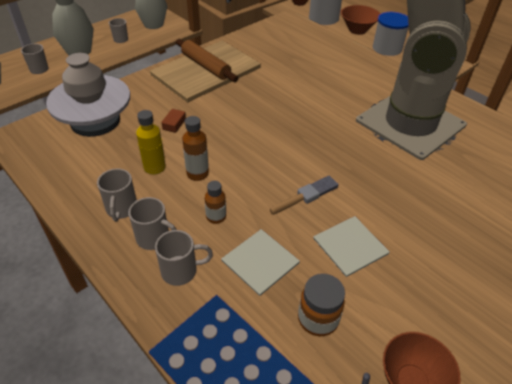

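The tall bottle stands at about px (360,183) in the top view (x≈0.592, y≈−0.234). The yellow decoy is at (400,150) and the short bottle at (288,161). The jar is at (130,152). The tile farther from the base is the one at (214,160), near (0.657, 0.070).

The moves can only shift the tool and turn it about world z. So I plan to do these steps:
1. Grip the cap and tip the bottle down onto free table.
2. Regrip near the foot and lift so the cap hangs down.
3. Reverse all of that.

>>> step_arm:
  increments:
    - [0.085,0.028,0.028,0,-0.0353]
    - [0.085,0.028,0.028,0,-0.0353]
    - [0.085,0.028,0.028,0,-0.0353]
    - [0.085,0.028,0.028,0,-0.0353]
    - [0.085,0.028,0.028,0,-0.0353]
    - [0.085,0.028,0.028,0,-0.0353]
    - [0.085,0.028,0.028,0,-0.0353]
    - [0.085,0.028,0.028,0,-0.0353]
    - [0.085,0.028,0.028,0,-0.0353]
    - [0.085,0.028,0.028,0,-0.0353]
    - [0.085,0.028,0.028,0,-0.0353]
    - [0.085,0.028,0.028,0,-0.0353]
  force: 25

```text
clock: 1.5
position: [0.5936, -0.2325, 0.2316]
ee_rot: [0.707, -0.001, -0.707, -0.001]
ft_force: [0.2, -1.0, -0.2]
grip_width: 0.993
```

```bash
python3 - <<'E'
from h import *
c=camera("wrist"); W=pts(c)
m=(W[...,2]>.15)&(W[...,2]<.185)&(abs(W[...,0]-.592)<.05)&(abs(W[...,1]+.234)<.05)
w=W[m]; print(len(w), w.min(0),w.max(0))
im=c["color"][...,::-1].copy(); cv2.imwrite("pics/w0.png",im)
c=camera("scene"); W=pts(c)
for z in range(0,175,6):
    m=(abs(W[...,2]-z/1e3)<.003)&(abs(W[...,0]-.595)<.05)&(abs(W[...,1]+.232)<.05)
    w=W[m]
    if len(w)>2: 
        d=w[:,:2]@np.array([-.74,.67]); print(z,len(w),round(np.ptp(d),3))
E
```

```text
1627 [ 0.57331461 -0.25623952  0.15010275] [ 0.60854977 -0.22073676  0.1719831 ]
0 525 0.132
6 133 0.132
12 40 0.052
18 41 0.055
24 33 0.053
30 43 0.054
36 40 0.048
42 40 0.057
48 45 0.056
54 43 0.056
60 38 0.055
66 45 0.057
72 47 0.053
78 39 0.052
84 50 0.055
90 46 0.055
96 48 0.054
102 44 0.055
108 46 0.055
114 43 0.055
120 72 0.055
126 111 0.054
132 69 0.04
138 30 0.027
144 21 0.025
150 12 0.033
156 35 0.032
162 30 0.032
168 73 0.035
174 73 0.034
```

View pics/w0.png

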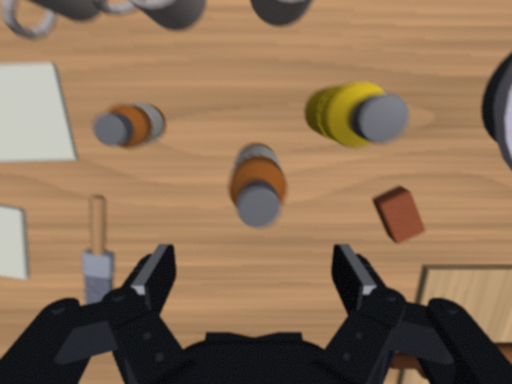

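The wrist view shows the amber bottle's cap at px (260,203), between and ahead of the fingers. The cap spans z 0.148–0.170. I'll descend onto it and grip.

>>> step_arm:
  increments:
    - [0.085,-0.002,-0.003,-0.0235,0]
    - [0.085,0,0,-0.0235,0]
    - [0.085,0,0,-0.0235,0]
    - [0.085,0,0,-0.0235,0]
    - [0.036,0,0,0,0]
    - [0.02,0,0,0,0]
    - [0.02,0,0,0,0]
    - [0.02,0,0,0,0]
    - [0.02,0,0,0,0]
    - [0.02,0,0,0,0]
  force: 25

```text
clock: 2.43
position: [0.5916, -0.2376, 0.1395]
ee_rot: [0.708, -0.001, -0.706, 0.0]
ft_force: [0.1, -1.1, 6.6]
grip_width: 0.411
```

>>> step_arm:
  increments:
    - [0.02,0,0,0.02,0]
    - [0.02,0,0,0.02,0]
    - [0.02,0,0,0,0]

```text
clock: 2.68
position: [0.5921, -0.2374, 0.1814]
ee_rot: [0.709, -0.001, -0.705, 0.0]
ft_force: [1.7, -0.3, -3.8]
grip_width: 0.411
```

>>> step_arm:
  increments:
    - [0.02,0.012,0.011,0,0]
    - [0.02,0.011,0.011,-0.01,0]
    - [0.02,0,0,-0.012,0]
    - [0.02,0,0,-0.01,0]
    - [0.02,0,0,-0.006,0]
    - [0.02,0,0,-0.006,0]
    - [0.02,0,0,0,0]

```text
clock: 3.27
position: [0.6156, -0.2156, 0.1367]
ee_rot: [0.709, -0.001, -0.705, 0.0]
ft_force: [-2.5, 2.7, 18.7]
grip_width: 0.409
```

```bash
python3 - <<'E'
import numpy as np
def arc(L,n=18,r=.029):
    R=np.hypot(r,L);a=np.arctan2(r,L)
    t=np.linspace(0,np.pi/2,n+1)
    p=np.c_[R*np.sin(a-t),R*np.cos(a-t)]
    return np.round(np.diff(p,axis=0)*1e3,1).tolist()
print(arc(.160))
E
```

```text
[[-14.1, 1.9], [-14.2, 0.7], [-14.2, -0.6], [-14.1, -1.8], [-13.9, -3.0], [-13.5, -4.2], [-13.1, -5.4], [-12.6, -6.5], [-12.0, -7.6], [-11.3, -8.6], [-10.5, -9.5], [-9.6, -10.4], [-8.7, -11.2], [-7.7, -11.9], [-6.6, -12.6], [-5.5, -13.1], [-4.3, -13.5], [-3.1, -13.8]]
```

>>> step_arm:
  increments:
    - [0.02,-0.007,0,0.001,0]
    - [0.02,-0.007,0,0.001,0]
    - [0.02,-0.007,0,0.0005,0]
    - [0.02,-0.007,0,0,0]
    - [0.02,-0.007,0,0,0]
    - [0.02,-0.007,0,-0.0005,0]
    - [0.02,-0.007,0,-0.001,0]
    - [0.02,-0.007,0,-0.001,0]
    - [0.02,0,0,0,0]

```text
clock: 4.02
position: [0.5571, -0.2159, 0.1342]
ee_rot: [0.708, -0.001, -0.706, -0.0]
ft_force: [0.9, 0.7, 5.7]
grip_width: 0.409
```

```bash
python3 - <<'E'
from h import *
o=monitor.get_obs(); print(np.round(o["position"],3),np.round(o["ft_force"],1))
im=np.hstack([camera("scene")["color"][60:300,80:400],camera("top")["color"][60:300,200:500]]); cv2.imwrite("pics/a1.png",im[...,::-1])
E
```

```text
[ 0.557 -0.216  0.134] [0.9 0.7 5.7]
```

View pics/a1.png

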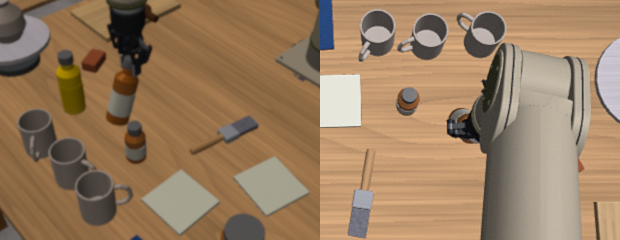

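The bottle is tilted with the gripper at about px (125,85) in the left crop, and its foot is still on the table. Tipping works, so I'll continue the arc.

>>> step_arm:
  increments:
    - [0.02,-0.014,0,-0.002,0]
    - [0.02,-0.0135,0,-0.0035,0]
    - [0.02,-0.013,0,-0.005,0]
    - [0.02,-0.0125,0,-0.006,0]
    - [0.02,-0.012,0,-0.007,0]
    - [0.02,-0.0115,0,-0.008,0]
    - [0.02,-0.0105,0,-0.009,0]
    - [0.02,-0.0095,0,-0.01,0]
    - [0.02,-0.0085,0,-0.011,0]
    - [0.02,-0.0075,0,-0.0115,0]

```text
clock: 4.95
position: [0.4441, -0.2157, 0.0599]
ee_rot: [0.707, -0.001, -0.707, -0.0]
ft_force: [-1.0, 1.1, 0.9]
grip_width: 0.414
```

>>> step_arm:
  increments:
    - [0.02,-0.006,0,-0.012,0]
    - [0.02,-0.005,0,-0.012,0]
    - [0.02,-0.004,0,-0.012,0]
    - [0.02,-0.003,0,-0.009,0]
    - [0.02,0,0,0,0]

```text
clock: 5.37
position: [0.4254, -0.215, 0.0137]
ee_rot: [-0.706, 0.0, 0.708, 0.001]
ft_force: [-2.0, -0.7, 0.4]
grip_width: 0.406
```

```bash
python3 - <<'E'
from h import *
o=monitor.get_obs(); print(np.round(o["position"],3),np.round(o["ft_force"],1))
c=camera("scene");W=pts(c)
m=(W[...,2]>.02)&(W[...,2]<.08)&(abs(W[...,1]+.215)<.06)&(W[...,0]>.4)&(W[...,0]<.65)
w=W[m]; print(np.round(w.max(0),3))
for x in np.arange(.42,.64,.015):
    q=w[abs(w[:,0]-x)<.006]
    if len(q)>3: print(round(x,3),len(q),np.round(np.percentile(q[:,2],98),3),np.round(np.median(q[:,1]),3))
cv2.imwrite("pics/a2.png",c["color"][60:300,80:400,::-1])
E
```

```text
[ 0.425 -0.215  0.014] [-2.  -0.7  0.4]
[ 0.585 -0.161  0.08 ]
0.42 76 0.078 -0.194
0.435 235 0.079 -0.201
0.45 36 0.055 -0.205
0.465 65 0.068 -0.197
0.48 92 0.066 -0.197
0.495 92 0.066 -0.197
0.51 100 0.064 -0.196
0.525 103 0.064 -0.197
0.54 96 0.063 -0.195
0.555 104 0.061 -0.197
0.57 99 0.061 -0.198
0.585 145 0.06 -0.21
```

View pics/a2.png

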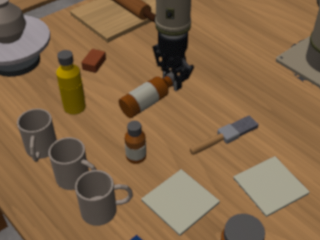

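The bottle lies nearly flat, cap in the fingers at px (165,80), with its foot at x≈0.586. I'll let go and regrip near the foot.

>>> step_arm:
  increments:
    - [0.02,0,0,-0.004,0]
    - [0.045,0,0,0,0]
    - [0.06,0,0,0,0]
    - [0.07,0,0,0.03,0]
    - [0.085,0,0,0.038,0]
    - [0.085,0.035,0,0.005,0]
    - [0.085,0.036,0,0,0]
    - [0.085,0.036,0,0,0]
    - [0.085,0.034,0,0,0]

```text
clock: 6.17
position: [0.5704, -0.2151, 0.0856]
ee_rot: [0.708, -0.001, -0.706, -0.0]
ft_force: [-0.7, -0.2, 0.3]
grip_width: 0.995
```

```bash
python3 - <<'E'
from h import *
o=monitor.get_obs(); print(np.round(o["position"],3),np.round(o["ft_force"],1))
for n in ("scene","top","wrist"):
    c=camera(n);W=pts(c)
    m=(W[...,2]>.012)&(W[...,2]<.065)&(abs(W[...,1]+.215)<.09)&(W[...,0]>.37)&(W[...,0]<.61)
    w=W[m]
    if len(w)<20: print(n,len(w)); continue
    print(n,len(w),np.round(np.percentile(w[:,0],[1,99]),3))
    for x in (.41,.47,.5,.53,.57):
        q=w[abs(w[:,0]-x)<.006]
        if len(q)>3: 
            t=q[q[:,2]>q[:,2].max()-.004]; print(x,len(q),np.round(q[:,2].max(),3),np.round(np.median(t[:,1]),3),np.round([q[:,1].min(),q[:,1].max()],3))
E
```

```text
[ 0.57  -0.215  0.086] [-0.7 -0.2  0.3]
scene 1195 [0.417 0.584]
0.41 10 0.047 -0.209 [-0.218 -0.197]
0.47 88 0.061 -0.212 [-0.234 -0.181]
0.5 82 0.061 -0.214 [-0.221 -0.183]
0.53 62 0.059 -0.201 [-0.202 -0.183]
0.57 98 0.061 -0.212 [-0.235 -0.184]
top 1789 [0.417 0.573]
0.41 16 0.047 -0.214 [-0.23 -0.2 ]
0.47 147 0.059 -0.216 [-0.239 -0.188]
0.5 158 0.06 -0.216 [-0.241 -0.187]
0.53 153 0.06 -0.216 [-0.243 -0.188]
0.57 102 0.061 -0.216 [-0.228 -0.188]
wrist 10029 [0.475 0.584]
0.47 114 0.056 -0.214 [-0.244 -0.187]
0.5 789 0.058 -0.215 [-0.244 -0.187]
0.53 959 0.059 -0.215 [-0.244 -0.187]
0.57 1135 0.058 -0.215 [-0.244 -0.187]
```

>>> step_arm:
  increments:
    - [0.085,-0.006,0,-0.026,0]
    - [0.085,0,0,-0.026,0]
    - [0.085,0,0,-0.025,0]
    - [0.05,0,0,0,0]
    - [0.04,0,0,0,0]
    - [0.04,0,0,0,0]
    - [0.04,0,0,0,0]
    - [0.04,0,0,0,0]
  force: 22

```text
clock: 6.98
position: [0.5628, -0.2154, 0.0089]
ee_rot: [0.708, -0.001, -0.706, 0.0]
ft_force: [0.3, 0.2, -2.6]
grip_width: 0.66
```

>>> step_arm:
  increments:
    - [0.04,0,0,0.01,0]
    - [0.04,0,0,0.015,0]
    - [0.04,0,0,0.015,0]
    - [0.04,0,0,0.015,0]
    - [0.04,0,0,0.015,0]
    - [0.04,0,0,0.015,0]
    - [0.04,0,0,0.015,0]
    - [0.04,0,0,0.015,0]
    - [0.04,0,0,0.015,0]
    - [0.04,0,0,0.015,0]
    - [0.04,0,0,0.015,0]
    - [0.04,0,0,0.015,0]

```text
clock: 7.98
position: [0.5618, -0.2148, 0.1841]
ee_rot: [0.707, -0.0, -0.707, -0.0]
ft_force: [-0.1, -1.0, -4.1]
grip_width: 0.664
```

```bash
python3 - <<'E'
from h import *
o=monitor.get_obs(); print(np.round(o["position"],3),np.round(o["ft_force"],1),o["grip_width"])
c=camera("scene")
cv2.imwrite("pics/a3.png",c["color"][20:300,80:400,::-1])
E
```

```text
[ 0.562 -0.215  0.184] [-0.1 -1.  -4.1] 0.6638745643138237
```

View pics/a3.png

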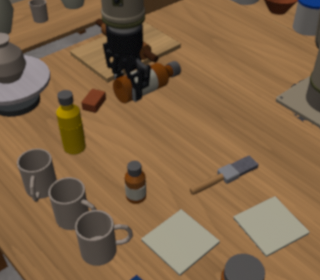

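Lifted, but the pad friction kept the bottle about level (px (145,80)). I'll drop the grip to 20 N and jolt upward to make it pivot, after checking how the angle responds.

>>> step_arm:
  increments:
    - [0.04,0,0,0.041,0]
    - [0.04,0,0,0.041,0]
    - [0.04,0,0,0.03,0]
    - [0.04,0,0,0.02,0]
    - [0.04,0,0,0.01,0]
    - [0.04,0,0,-0.015,0]
    - [0.04,0,0,-0.03,0]
    - [0.04,0,0,-0.041,0]
    - [0.04,0,0,0.041,0]
    - [0.04,0,0,0.03,0]
    - [0.04,0,0,0.015,0]
    - [0.04,0,0,0,0]
  force: 20

```text
clock: 9.03
position: [0.5626, -0.2149, 0.3274]
ee_rot: [0.709, -0.001, -0.706, 0.0]
ft_force: [0.5, 0.1, -3.7]
grip_width: 0.665
```

```bash
cat >> h.py <<'E'
def held(n="scene",img=None):
    """amber/band/cap points near the tool: slope of the bottle in the x-z plane"""
    o=monitor.get_obs(); p=o["position"]; c=camera(n); W=pts(c)
    d=W-p; m=(abs(d[...,1])<.035)&(abs(d[...,0])<.2)&(abs(d[...,2])<.22)&(W[...,2]>.02)
    hsv=cv2.cvtColor(c["color"],cv2.COLOR_RGB2HSV)
    a=m&(hsv[...,0]<14)&(hsv[...,1]>140)
    w=W[a]; print("tcp",np.round(p,3),"ft",np.round(o["ft_force"],1),"grip",round(float(o["grip_width"]),3),"t",o["clock"])
    if len(w)>30:
        q=w-w.mean(0); s,V=np.linalg.eigh(np.cov(q.T)); v=V[:,-1]
        print(n,len(w),"mean",np.round(w.mean(0),3),"axis",np.round(v,2),"rng",np.round(np.percentile(w,[2,98],0),3).tolist())
    if img: cv2.imwrite(img,c["color"][20:300,80:400,::-1])
E
python3 - <<'E'
from h import *
held("scene","pics/a4.png"); 
E
```

```text
tcp [ 0.563 -0.215  0.327] ft [ 0.5  0.1 -3.7] grip 0.665 t 9.0333
scene 292 mean [ 0.552 -0.2    0.317] axis [-0.45  0.16 -0.88] rng [[0.507, -0.244, 0.238], [0.594, -0.184, 0.387]]
```

View pics/a4.png

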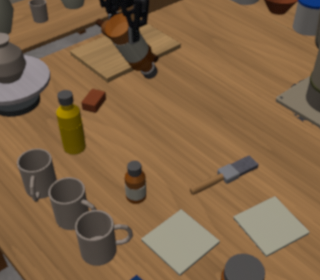

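The bottle has pivoted: foot at px (115,25), cap at (150,70), roughly 60° below level. One more jolt for margin, then a hold of over a second.

>>> step_arm:
  increments:
    - [0.04,0,0,-0.015,0]
    - [0.04,0,0,-0.03,0]
    - [0.04,0,0,-0.041,0]
    - [0.04,0,0,0.041,0]
    - [0.04,0,0,0.02,0]
    - [0.04,0,0,0.005,0]
    - [0.04,0,0,0,0]
    - [0.04,0,0,0,0]
    - [0.04,0,0,0,0]
    - [0.04,0,0,0,0]
    - [0.04,0,0,0,0]
    - [0.04,0,0,0,0]

```text
clock: 10.08
position: [0.5619, -0.215, 0.3038]
ee_rot: [-0.707, 0.0, 0.707, 0.0]
ft_force: [0.3, -0.2, -4.9]
grip_width: 0.664
```

>>> step_arm:
  increments:
    - [0.04,0,0,0,0]
    - [0.04,0,0,0,0]
    - [0.04,0,0,0,0]
    - [0.04,0,0,0,0]
    - [0.04,0,0,0,0]
    - [0.04,0,0,0,0]
    - [0.04,0,0,0,0]
    - [0.04,0,0,0,0]
    - [0.04,0,0,0,0]

```text
clock: 10.83
position: [0.562, -0.215, 0.3043]
ee_rot: [-0.707, 0.0, 0.707, 0.0]
ft_force: [0.1, -0.5, -4.2]
grip_width: 0.664
```

```bash
python3 - <<'E'
from h import *
held("scene","pics/a5.png"); 
c=camera("scene"); W=pts(c); d=W-monitor.get_obs()["position"]
g=(abs(d[...,1])<.05)&(abs(d[...,0])<.15)&(W[...,2]>.1)&(d[...,2]<-.02)
w=W[g]; print("below tcp",len(w),np.round(w.mean(0),3)); b=w[w[:,2]<w[:,2].min()+.02]; print("lowest",np.round(b.mean(0),3),np.round(w[:,2].min(),3))
E
```

```text
tcp [ 0.562 -0.215  0.304] ft [ 0.1 -0.5 -4.2] grip 0.664 t 10.8333
scene 209 mean [ 0.562 -0.202  0.289] axis [-0.22  0.13 -0.97] rng [[0.531, -0.244, 0.206], [0.595, -0.184, 0.363]]
below tcp 724 [ 0.548 -0.196  0.241]
lowest [ 0.528 -0.203  0.188] 0.176
```

View pics/a5.png

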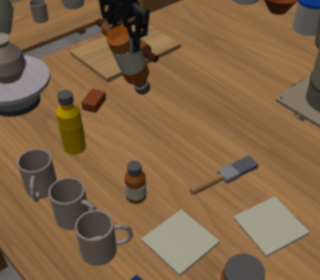

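The bottle is about 76° below level, cap at px (142,88), and has been held for over a second. Next I bring it back over the free area and lay it down with the cap first.

>>> step_arm:
  increments:
    - [0.04,-0.01,0,-0.01,0]
    - [0.04,-0.02,0,-0.02,0]
    - [0.04,-0.02,0,-0.025,0]
    - [0.04,-0.02,0,-0.025,0]
    - [0.04,-0.02,0,-0.025,0]
    - [0.04,-0.02,0,-0.025,0]
    - [0.04,-0.015,0,-0.02,0]
    - [0.04,-0.005,0,-0.01,0]
    - [0.04,0,0,-0.006,0]
    - [0.04,0,0,-0.004,0]
    - [0.04,0,0,0,0]

```text
clock: 11.85
position: [0.4332, -0.2149, 0.1347]
ee_rot: [0.707, -0.0, -0.707, 0.0]
ft_force: [-0.4, 0.3, -5.2]
grip_width: 0.667
```

```bash
python3 - <<'E'
from h import *
held()
p=np.radians(np.arange(76,-1,-4)); a=np.c_[150*np.cos(p)-18*np.sin(p),150*np.sin(p)+18*np.cos(p)]
print(np.round(np.diff(a,axis=0),1).tolist(), np.round(a[[0,-5,-1]],1).tolist())
E
```

```text
tcp [ 0.433 -0.215  0.135] ft [-0.4  0.3 -5.2] grip 0.667 t 11.85
scene 145 mean [ 0.434 -0.2    0.121] axis [-0.22  0.12 -0.97] rng [[0.405, -0.243, 0.035], [0.467, -0.184, 0.203]]
[[10.4, -1.7], [10.3, -2.4], [10.1, -3.1], [9.8, -3.8], [9.5, -4.5], [9.2, -5.1], [8.8, -5.8], [8.4, -6.4], [7.9, -6.9], [7.4, -7.5], [6.9, -8.0], [6.3, -8.4], [5.7, -8.9], [5.1, -9.2], [4.4, -9.6], [3.8, -9.9], [3.1, -10.1], [2.3, -10.3], [1.6, -10.4]] [[18.8, 149.9], [139.2, 58.6], [150.0, 18.0]]
```

Not in contact yet. I'll creep down to touch, then start the arc.

>>> step_arm:
  increments:
    - [0.04,0,0,-0.004,0]
    - [0.04,0,0,-0.004,0]
    - [0.04,0.002,0,-0.003,0]
    - [0.04,0.005,0,-0.002,0]
    - [0.04,0.008,0,-0.002,0]
    - [0.04,0.01,0,-0.002,0]

```text
clock: 12.4
position: [0.4598, -0.2154, 0.1198]
ee_rot: [0.709, -0.001, -0.705, 0.0]
ft_force: [-0.6, 0.4, 2.7]
grip_width: 0.666
```

```bash
python3 - <<'E'
from h import *
held()
E
```

```text
tcp [ 0.46  -0.215  0.12 ] ft [-0.6  0.4  2.7] grip 0.666 t 12.4
scene 132 mean [ 0.455 -0.201  0.124] axis [-0.34  0.17 -0.93] rng [[0.414, -0.244, 0.047], [0.49, -0.184, 0.273]]
```

Contact is made and the bottle is rotating (about 69°). I'll continue the arc.

>>> step_arm:
  increments:
    - [0.04,0.01,0,-0.003,0]
    - [0.04,0.01,0,-0.004,0]
    - [0.04,0.0095,0,-0.0045,0]
    - [0.04,0.009,0,-0.005,0]
    - [0.04,0.009,0,-0.006,0]
    - [0.04,0.0085,0,-0.0065,0]
    - [0.04,0.008,0,-0.007,0]
    - [0.04,0.0075,0,-0.0075,0]
    - [0.04,0.007,0,-0.008,0]
    - [0.04,0.0065,0,-0.0085,0]

```text
clock: 13.28
position: [0.5425, -0.2149, 0.0563]
ee_rot: [-0.707, 0.0, 0.707, 0.0]
ft_force: [-1.5, -1.0, -1.8]
grip_width: 0.667
```

>>> step_arm:
  increments:
    - [0.04,0.006,0,-0.009,0]
    - [0.04,0.005,0,-0.009,0]
    - [0.04,0.0045,0,-0.0095,0]
    - [0.04,0.004,0,-0.008,0]
    - [0.04,0.003,0,-0.006,0]
    - [0.04,0,0,-0.004,0]
    - [0.04,0,0,0,0]

```text
clock: 13.87
position: [0.5657, -0.215, 0.0128]
ee_rot: [0.708, -0.0, -0.706, -0.0]
ft_force: [-0.7, 0.7, 6.0]
grip_width: 0.665
```

```bash
python3 - <<'E'
from h import *
held("scene","pics/a6.png")
E
```

```text
tcp [ 0.566 -0.215  0.013] ft [-0.7  0.7  6. ] grip 0.665 t 13.8667
scene 153 mean [ 0.526 -0.207  0.047] axis [-0.99  0.08 -0.07] rng [[0.44, -0.243, 0.027], [0.585, -0.185, 0.08]]
```

View pics/a6.png

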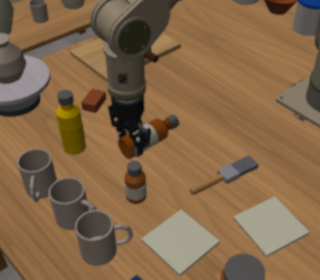

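It is nearly flat, foot in the fingers at px (130,145) and cap at (172,122). I'll release it, measure, and regrip at the cap.

>>> step_arm:
  increments:
    - [0.04,0,0,-0.004,0]
    - [0.065,0,0,0,0]
    - [0.075,0,0,0,0]
    - [0.085,0,0,0.03,0]
    - [0.085,0,0,0.041,0]
    - [0.085,-0.035,0,0.005,0]
    - [0.085,-0.035,0,0,0]
    - [0.085,-0.035,0,0,0]
    - [0.085,-0.034,0,0,0]

```text
clock: 14.67
position: [0.424, -0.2151, 0.0839]
ee_rot: [0.707, -0.001, -0.707, -0.0]
ft_force: [0.0, -1.1, -0.0]
grip_width: 0.994
```

```bash
python3 - <<'E'
from h import *
o=monitor.get_obs(); print(np.round(o["position"],3),np.round(o["ft_force"],1))
for n in ("scene","wrist"):
    c=camera(n);W=pts(c)
    m=(W[...,2]>.012)&(W[...,2]<.065)&(abs(W[...,1]+.215)<.09)&(W[...,0]>.37)&(W[...,0]<.61)
    w=W[m]
    if len(w)<20: print(n,len(w)); continue
    print(n,len(w),np.round(np.percentile(w[:,0],[1,99]),3))
    for x in (.41,.42,.43,.5,.53,.57):
        q=w[abs(w[:,0]-x)<.006]
        if len(q)>3: 
            t=q[q[:,2]>q[:,2].max()-.004]; print(x,len(q),np.round(q[:,2].max(),3),np.round(np.median(t[:,1]),3),np.round([q[:,1].min(),q[:,1].max()],3))
E
```

```text
[ 0.424 -0.215  0.084] [ 0.  -1.1 -0. ]
scene 1291 [0.418 0.585]
0.41 6 0.046 -0.21 [-0.214 -0.198]
0.42 45 0.05 -0.214 [-0.223 -0.195]
0.43 60 0.051 -0.214 [-0.23  -0.195]
0.5 87 0.061 -0.212 [-0.234 -0.184]
0.53 99 0.062 -0.214 [-0.232 -0.182]
0.57 104 0.061 -0.214 [-0.233 -0.183]
wrist 16725 [0.419 0.548]
0.41 18 0.045 -0.216 [-0.228 -0.197]
0.42 601 0.047 -0.214 [-0.233 -0.197]
0.43 762 0.047 -0.214 [-0.233 -0.197]
0.5 1858 0.059 -0.215 [-0.244 -0.186]
0.53 2245 0.059 -0.215 [-0.244 -0.186]
```

>>> step_arm:
  increments:
    - [0.085,0.003,0,-0.025,0]
    - [0.085,0,0,-0.025,0]
    - [0.085,0,0,-0.024,0]
    - [0.036,0,0,0,0]
    - [0.02,0,0,0,0]
    - [0.02,0,0,0,0]
    - [0.02,0,0,0,0]
    - [0.02,0,0,0,0]
    - [0.02,0,0,0,0]
    - [0.02,0,0,0,0]
  force: 20

```text
clock: 15.6
position: [0.4294, -0.2154, 0.011]
ee_rot: [0.708, -0.001, -0.706, 0.0]
ft_force: [-0.8, -0.5, 5.0]
grip_width: 0.412
```

>>> step_arm:
  increments:
    - [0.02,0,0,0.015,0]
    - [0.02,0,0,0.03,0]
    - [0.02,0,0,0.03,0]
    - [0.02,0,0,0.03,0]
    - [0.02,0,0,0.03,0]
    - [0.02,0,0,0.03,0]
    - [0.02,0,0,0.03,0]
    - [0.02,0,0,0.03,0]
    - [0.02,0,0,0.03,0]
    - [0.02,0,0,0.015,0]
    - [0.02,0,0,0.005,0]
    - [0.02,0,0,0,0]

```text
clock: 16.6
position: [0.4286, -0.215, 0.2853]
ee_rot: [0.707, -0.001, -0.707, -0.0]
ft_force: [-0.4, 0.2, -4.6]
grip_width: 0.408
```

```bash
python3 - <<'E'
from h import *
held()
E
```

```text
tcp [ 0.429 -0.215  0.285] ft [-0.4  0.2 -4.6] grip 0.408 t 16.6
scene 132 mean [ 0.435 -0.198  0.226] axis [-0.07 -0.05  1.  ] rng [[0.414, -0.225, 0.147], [0.452, -0.185, 0.287]]
```

Upright again to within about 4°. I'll carry it over the tile.

>>> step_arm:
  increments:
    - [0.02,0.0084,0.0105,0,0]
    - [0.02,0.0167,0.021,0,0]
    - [0.02,0.0251,0.0314,0,0]
    - [0.02,0.0251,0.0314,0,0]
    - [0.02,0.0251,0.0314,0,0]
    - [0.02,0.0251,0.0314,0,0]
    - [0.02,0.0251,0.0314,0,0]
    - [0.02,0.0251,0.0314,0,0]
    - [0.02,0.0251,0.0314,0,0]
    - [0.02,0.0167,0.021,0,0]
    - [0.02,0.0084,0.0105,0,0]
    - [0.02,0,0,0,0]

```text
clock: 17.65
position: [0.6543, 0.0721, 0.281]
ee_rot: [-0.705, -0.002, 0.709, -0.001]
ft_force: [1.2, 1.0, -4.3]
grip_width: 0.418
```

```bash
python3 - <<'E'
from h import *
p=monitor.get_obs()["position"]
for n in ("scene","top","wrist"):
    c=camera(n);W=pts(c); d=W-p
    near=(abs(d[...,0])<.07)&(abs(d[...,1])<.07)
    w=W[near&(W[...,2]>.05)&(d[...,2]<-.025)]
    if len(w)>20:
        print(n,len(w),"lowest",np.round(w[:,2].min(),3))
        for z in np.arange(.15,.26,.025):
            q=w[abs(w[:,2]-z)<.006]
            if len(q)>5: print(" z",round(z,3),len(q),np.round([q[:,0].min(),q[:,0].max(),q[:,1].min(),q[:,1].max()],3))
    tm=(abs(W[...,2]-.009)<.009)&(c["color"].min(-1)>170)&(abs(W[...,0]-.655)<.1)&(abs(W[...,1]-.07)<.075)
    t=W[tm]
    if len(t)>50: print(" tile",len(t),np.round(np.percentile(t,[1,99],0),3).tolist())
held("scene","pics/a7.png")
E
```

```text
scene 1333 lowest 0.138
 z 0.15 115 [0.631 0.678 0.06  0.103]
 z 0.175 127 [0.633 0.678 0.059 0.103]
 z 0.2 151 [0.631 0.678 0.057 0.103]
 z 0.225 154 [0.629 0.678 0.052 0.102]
 z 0.25 150 [0.63  0.677 0.056 0.103]
wrist 2271 lowest 0.14
 z 0.15 116 [0.661 0.679 0.042 0.095]
 z 0.175 158 [0.661 0.679 0.042 0.094]
 z 0.2 210 [0.66  0.678 0.041 0.095]
 z 0.225 363 [0.653 0.677 0.039 0.097]
 z 0.25 426 [0.652 0.676 0.042 0.096]
 tile 4323 [[0.603, 0.01, 0.007], [0.715, 0.127, 0.011]]
tcp [0.654 0.067 0.283] ft [ 0.6  0.2 -4.4] grip 0.414 t 17.8
scene 175 mean [0.658 0.083 0.233] axis [-0.09 -0.03  1.  ] rng [[0.63, 0.057, 0.149], [0.676, 0.097, 0.291]]
```

View pics/a7.png

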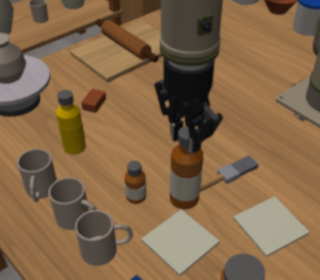

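The bottle hangs upright above the tile, foot near px (183,205), with the tile ahead and below at (180,240) because of perspective. Its centre is about (0.651, 0.068) against the tile's (0.656, 0.068). I'll lower it.

>>> step_arm:
  increments:
    - [0.02,0.003,0,-0.01,0]
    - [0.02,0,0,-0.02,0]
    - [0.02,0,0,-0.02,0]
    - [0.02,0,0,-0.02,0]
    - [0.02,0,0,-0.02,0]
    - [0.02,0,0,-0.015,0]
    - [0.02,0,0,-0.008,0]
    - [0.02,0,0,-0.005,0]
    - [0.02,0,0,-0.003,0]
    - [0.02,0,0,-0.002,0]
    - [0.02,0,0,0,0]

```text
clock: 18.77
position: [0.6576, 0.0677, 0.1622]
ee_rot: [0.707, -0.0, -0.707, -0.0]
ft_force: [-0.3, 1.0, -4.1]
grip_width: 0.41
```

>>> step_arm:
  increments:
    - [0.02,0,0,-0.003,0]
    - [0.02,0,0,-0.002,0]
    - [0.02,0,0,-0.002,0]
    - [0.02,0,0,-0.002,0]
    - [0.02,0,0,0,0]

```text
clock: 19.18
position: [0.6586, 0.0679, 0.1544]
ee_rot: [0.708, -0.0, -0.706, -0.0]
ft_force: [1.3, 0.7, 4.4]
grip_width: 0.41
```

>>> step_arm:
  increments:
    - [0.02,0,0,-0.0015,0]
    - [0.02,0,0,-0.0015,0]
    - [0.02,0,0,0,0]

```text
clock: 19.43
position: [0.6602, 0.0681, 0.1539]
ee_rot: [0.71, -0.0, -0.704, -0.001]
ft_force: [2.3, -0.1, 17.2]
grip_width: 0.412
```

```bash
python3 - <<'E'
from h import *
held()
c=camera("scene");W=pts(c)
near=(abs(W[...,0]-.657)<.06)&(abs(W[...,1]-.07)<.06)
for z in np.arange(.02,.12,.02):
    q=W[near&(abs(W[...,2]-z)<.005)]
    print(round(z,3),len(q),np.round(np.r_[q.mean(0),q[:,0].min(),q[:,0].max(),q[:,1].max()],3))
E
```

```text
tcp [0.66  0.068 0.154] ft [ 2.3 -0.1 17.2] grip 0.412 t 19.4333
scene 130 mean [0.664 0.083 0.121] axis [-0.1   0.    0.99] rng [[0.639, 0.053, 0.024], [0.682, 0.099, 0.168]]
0.02 80 [0.67  0.084 0.02  0.608 0.712 0.127]
0.04 65 [0.67  0.085 0.04  0.638 0.682 0.098]
0.06 79 [0.668 0.085 0.06  0.635 0.683 0.098]
0.08 90 [0.669 0.085 0.08  0.636 0.683 0.098]
0.1 101 [0.668 0.084 0.1   0.631 0.683 0.098]
```

The bottle is upright and firmly seated. I'll ease off the press, open slowly and withdraw upward.

>>> step_arm:
  increments:
    - [0.02,0,0,0.002,0]
    - [0.035,0,0,0,0]
    - [0.04,0,0,0,0]
    - [0.05,0,0,0,0]
    - [0.07,0,0,0,0]
    - [0.085,0,0,0,0]
    - [0.085,0,0,0.015,0]
    - [0.085,0,0,0.03,0]
    - [0.085,0,0,0.04,0]
    - [0.085,0,0,0.04,0]
    - [0.085,-0.03,0,0.02,0]
    - [0.085,-0.03,0,0,0]

```text
clock: 20.53
position: [0.5989, 0.0687, 0.3015]
ee_rot: [0.71, 0.0, -0.705, -0.001]
ft_force: [0.6, 1.2, 0.9]
grip_width: 0.994
```

>>> step_arm:
  increments:
    - [0.085,-0.04,0,0,0]
    - [0.085,-0.04,0,0,0]
    - [0.085,-0.04,-0.01,0,0]
    - [0.085,-0.02,-0.01,0,0]
    - [0.085,0,0,0,0]

```text
clock: 20.95
position: [0.4544, 0.0462, 0.2975]
ee_rot: [0.707, -0.002, -0.707, 0.0]
ft_force: [0.8, -0.8, 0.6]
grip_width: 0.995
```

```bash
python3 - <<'E'
from h import *
o=monitor.get_obs(); print(np.round(o["position"],3),np.round(o["ft_force"],1),o["clock"])
for n in ("top","scene"):
    c=camera(n); W=pts(c)
    for q in ("bottle_mid","tile_top","short_bottle","wide_jar"):
        for r in regions_of(c,q):
            w=W[r["region"]]; w=w[~np.isnan(w[:,0])]
            if len(w)<5: continue
            hi=w[w[:,2]>np.nanpercentile(w[:,2],90)-.01]
            print(n,q,round(r["p"],2),"top",np.round(np.median(hi,0),3),"rng",np.round(np.percentile(w,[2,98],0),3).tolist())
    if n=="scene": cv2.imwrite("pics/end.png",c["color"][...,::-1])
E
```

```text
[0.454 0.046 0.297] [ 0.8 -0.8  0.6] 20.95
top bottle_mid 0.9 top [0.651 0.066 0.179] rng [[0.625, 0.038, 0.018], [0.67, 0.092, 0.182]]
top bottle_mid 0.69 top [ 0.657 -0.327  0.169] rng [[0.63, -0.346, 0.008], [0.677, -0.301, 0.171]]
top tile_top 0.85 top [0.661 0.033 0.009] rng [[0.597, 0.008, 0.005], [0.712, 0.126, 0.014]]
top tile_top 0.26 top [0.658 0.238 0.099] rng [[0.62, 0.199, 0.017], [0.69, 0.271, 0.102]]
top short_bottle 0.89 top [ 0.644 -0.095  0.104] rng [[0.621, -0.118, -0.001], [0.66, -0.073, 0.107]]
top wide_jar 0.93 top [0.658 0.238 0.099] rng [[0.62, 0.199, 0.001], [0.692, 0.274, 0.102]]
scene bottle_mid 0.74 top [0.656 0.072 0.181] rng [[0.634, 0.049, 0.015], [0.682, 0.098, 0.182]]
scene bottle_mid 0.65 top [ 0.663 -0.321  0.17 ] rng [[0.637, -0.341, 0.008], [0.688, -0.299, 0.172]]
scene tile_top 0.67 top [0.482 0.175 0.011] rng [[0.42, 0.111, 0.005], [0.541, 0.233, 0.014]]
scene tile_top 0.64 top [0.679 0.094 0.011] rng [[0.597, 0.013, 0.001], [0.715, 0.13, 0.014]]
scene short_bottle 0.92 top [ 0.648 -0.091  0.106] rng [[0.63, -0.106, 0.006], [0.669, -0.07, 0.108]]
scene wide_jar 0.72 top [0.662 0.243 0.101] rng [[0.628, 0.209, 0.008], [0.7, 0.282, 0.103]]
```

View pics/end.png

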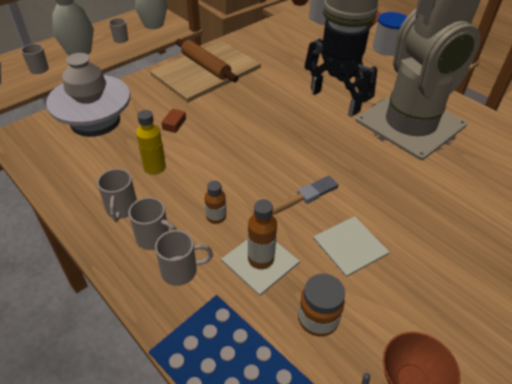

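The amber bottle stands upright on the far tile at px (262,250). Its cap centre is within about 5 mm of the tile centre, and the bystanders have not moved. Handing in.

```bash
python3 -c "
from workcell import ticket
print(ticket.hand_in())"
```

```text
the job is handed in; nothing more can be done
None
```

The tall amber bottle is standing upright on the middle of the far white tile, released, and the job is handed in at about 21 s on the robot's clock. No verdict came back.

**How it was turned over:** the moves can't tilt the tool, so I made the bottle pivot in the fingers.
1. I gripped it by the cap and tipped it down onto free table.
2. I regripped it near the foot and lifted it. At first it stayed level, held by pad friction.
3. With the grip at 20 N, a few upward jolts swung the cap to about 76° below level. I held it there for over a second, with the middle of the bottle well above the required 0.12 m.
4. I laid it down again cap first, regripped the cap, and lifted it. It swung back to within about 5° of upright, and I carried it to the tile.

**Last checks:**
- **Placement:** the cap centre is at (0.651, 0.066) in the top camera, against the tile centre of about (0.655, 0.067). The cap top is at z ≈ 0.18, as expected for a 170 mm bottle on a 10 mm tile.
- **Contact:** the highest force I read while setting it down was about 17 N. The gripper is open and well clear.
- **Bystanders:** the short bottle and the wide jar read within about 1 mm of where they began.
- **Disagreement:** the scene camera reads about 6 mm off from the top camera, for the bottle and the tile alike. That doesn't affect the offset between them.

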